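# Start the tray rocker from its three push-button boxes

## Task

Start the marbling-tray rocker from the three grey push-button boxes: with the fingertips lightly press down the square key, which stays down, then the small round key, which stays down too, then the large mushroom-shaped hold-to-run button, and finish the program while still holding that button down. Press in just this order; do not push hard, and do not lift, tip or shift the boxes or disturb the things around them.

Things in the scene. Friction and masses are not known exactly. Their poses are not given: they have to be found in the camera images.
- square_box: grey push-button box, 72 x 72 mm in plan and 50 mm high, 0.5 to 1 kg, standing loose on four rubber feet; on its top sits a black square key, 34 x 34 mm. Origin: centre of its underside, z up; a short plug (6 mm long, 14 mm thick) sticks out of its +x side. The three grey boxes are alike but for their keys and may stand in any of the three places
- round_box: grey push-button box, 72 x 72 mm in plan and 50 mm high, 0.5 to 1 kg, standing loose on four rubber feet; on its top sits a small black round key, 24 mm across. Origin: centre of its underside, z up; a short plug (6 mm long, 14 mm thick) sticks out of its +x side. The three grey boxes are alike but for their keys and may stand in any of the three places
- mushroom_box: grey push-button box, 72 x 72 mm in plan and 50 mm high, 0.5 to 1 kg, standing loose on four rubber feet; on its top sits a large black mushroom-shaped button, 56 mm across with a flat middle of 28 mm. Origin: centre of its underside, z up; a short plug (6 mm long, 14 mm thick) sticks out of its +x side. The three grey boxes are alike but for their keys and may stand in any of the three places
- square_top (a point): centre of the top face of the square key, 68 mm above the table while the key is up; it goes down with the key
- round_top (a point): centre of the top face of the small round key, 68 mm above the table while the key is up; it goes down with the key
- mushroom_top (a point): centre of the top face of the mushroom button, 68 mm above the table while the key is up; it goes down with the key
- square_box_key (a joint): how far the square key is pressed down: 0 up, 0.014 m fully down (its top then still stands 4 mm proud of the box). It moves straight down, counts as pressed beyond 0.005 m, needs about 3 N to start, 4 N at 0.005 m and 5.7 N at the bottom (plus 0.4 N at 20 mm/s; then a hard stop), and stays where it is left
- round_box_key (a joint): how far the small round key is pressed down: 0 up, 0.014 m fully down (its top then still stands 4 mm proud of the box). It moves straight down, counts as pressed beyond 0.005 m, needs about 3 N to start, 4 N at 0.005 m and 5.7 N at the bottom (plus 0.4 N at 20 mm/s; then a hard stop), and stays where it is left
- mushroom_box_key (a joint): how far the mushroom button is pressed down: 0 up, 0.014 m fully down (its top then still stands 4 mm proud of the box). It moves straight down, counts as pressed beyond 0.005 m, needs about 1.5 N to start, 3 N at 0.005 m and 6 N at the bottom (plus 0.3 N at 20 mm/s; then a hard stop), and springs back up when let go
- tape: bystander: beige roll of masking tape lying flat, 100 mm across, 24 mm high; origin under its centre
- block: bystander: small wooden block, 30 x 55 x 14 mm; origin under its centre
- cup: bystander: clear mixing cup with a stick, 85 mm across, 116 mm high; origin under its centre
- clamp: bystander: small red-handled spring clamp lying flat, 62 x 148 x 16 mm; origin under its centre
Not all that is in view belongs to the job. What is shaped like the round_box but orange is not meant.

How it is judged:
On the way, in this order (a step that is already met when the one before it is completed fails the run):
1. the square key is down, the others still up (value of joint square_box_key above 0.005 m and value of joint each of round_box_key, mushroom_box_key below 0.005 m), for 0.1 s.
2. then the small round key is down, the mushroom button still up (value of joint each of square_box_key, round_box_key above 0.005 m and value of joint mushroom_box_key below 0.005 m), for 0.1 s.
3. then the mushroom button is held down by the fingers (value of joint each of square_box_key, round_box_key, mushroom_box_key above 0.005 m and contact force between the fingers and mushroom_box above 0.5 N), for 0.3 s.
At the end, for the whole second after the job is handed in: the square and the small round key are down (more than 5 of their 14 mm) and let go, the mushroom button is held down more than 5 mm by the fingers (over 0.5 N), no box has shifted more than 20 mm and all are at rest, and no bystander has moved more than 20 mm (all of step 3 and contact force between the fingers and square_box below 0.2 N and contact force between the fingers and round_box below 0.2 N and distance of each of square_box, round_box, mushroom_box, tape, block, cup, clamp from where it was at the start of the episode below 0.02 m and linear speed of each of square_box, round_box, mushroom_box below 0.02 m/s); the arm keeps its last pose, push and grip.
It fails at once if the small round key was pressed before the square key (value of joint round_box_key above 0.005 m and value of joint square_box_key below 0.005 m).
It fails at once if the mushroom button was pressed before both keys were down (value of joint mushroom_box_key above 0.005 m and value of joint any of square_box_key, round_box_key below 0.005 m).
It fails at once if a box was pressed harder than 25 N (contact force between any of the fingers, the arm and square_box above 25 N or contact force between any of the fingers, the arm and round_box above 25 N or contact force between any of the fingers, the arm and mushroom_box above 25 N).
It fails at once if a box was lifted more than 8 mm, tipped more than 0.15 rad or shifted more than 20 mm (height (world z) of any of square_box, round_box, mushroom_box above 0.008 m or angle between any of square_box, round_box, mushroom_box's own z axis and vertical above 0.15 rad or not (distance of square_box from where it was at the start of the episode below 0.02 m) or not (distance of round_box from where it was at the start of the episode below 0.02 m) or not (distance of mushroom_box from where it was at the start of the episode below 0.02 m)).
It fails at once if a bystander was moved more than 20 mm (distance of any of tape, block, cup, clamp from where it was at the start of the episode above 0.02 m).
It also fails if it takes over 53 s, if anything falls off the work surface, if the arm or the gripper's body presses on something with over 40 N, if the wrist force passes 120 N, or if a joint passes its speed limit or range.

## Robot

A 6-joint arm with a two-finger parallel gripper is mounted at the origin on the work surface; the furniture and walls round the work are solid. World frame = base frame: x ahead of the robot, y to its left, z up, the work surface at z = 0. Lengths are in m, angles in rad, forces in N, time in s.
With the tool pointing down it reaches from about 0.25 to 0.775 m from the base axis. Payload 4 kg.
Tool frame: the origin (TCP) lies between the finger pads; the fingertips stand 14 mm ahead of it and the grasp point (between the pads) lies 5 mm behind it (tip_reach is the distance from the TCP to the fingertips, in m); z points along the fingers, y is the line along which they close (so a half turn about z gives the same grasp; the last joint's range is limited). The gripper opens to 94 mm and grips with 3 to 60 N. Pads are 16 mm wide; open, the fingers measure 119 mm over their backs; the gripper's body (75 mm by 177 mm) begins 78 mm behind the grasp point.
Start: joints at [1.11, 0.087, 1.371, -0, 1.684, -0.103], TCP at [0.193, 0.515, 0.22] pointing down, gripper open.
Joint ranges: [-3.1, 3.1], [-0.76, 2.03], [0.27, 2.55], [-1.08, 4.22], [0.17, 2.65], [-2.57, 2.57]. Speed limits (rad/s): [2.79, 2.79, 3.14, 3.14, 3.14, 3.14].

## Interface

Orientations are given as [roll, pitch, yaw] about the fixed x, y, z axes, in that order (R = Rz(yaw) Ry(pitch) Rx(roll)).
In Python, from bench import * gives the robot as it stands. The module is installed in compiled form; this text tells all that it offers.
- The arm moves only by the tool servo_tool, never from a script. Its argument "targets" is a list of rows, each a list of 4 numbers: the shift along the tool's x, y, z in cm, then the turn about the tool's z in degrees. A call has 1 to 8 rows; each row is the pose to reach, as a shift and turn from the pose commanded when the call began, along the tool's axes at that moment; what a row does not reach only later rows make up. A row lasts 1/8 s, in which the tool goes at most 62.5 mm and 10.7 degrees, less where a joint would pass 70% of its speed; a pose out of reach is approached as far as the arm can. A call with a gripper value outside its range is refused whole. "claw" is the closure in counts, from 0 (fully open) to 255 (shut), set as the call begins (left out, the last holds). The fingers move at their own pace and stop on an object; the grip force is fixed at half the most. Time passes only in rows, so rows that repeat a pose let the fingers close. It gives the time, the measured TCP pose, the force, the opening and the grip force at its end, in the units of the state.
- get_obs(): the state, without advancing time (a new reading comes with each control period).
- snapshot(name): name is "side" or "top"; returns the picture (480x640x3 uint8, blue, green, red); there is no depth.
- camera_model(name): a dict with "camera_matrix" (3x3 intrinsics, pixels), "camera_from_world" (4x4, takes a point from world to camera coordinates). Camera axes: x right, y up, looking along -z (the intrinsics and any distortion apply to the point x, -y, -z); pixel columns grow to the right and rows downward; lengths in m; the calibration is good to about 2 mm. A picture is of the moment at which its call begins. camera_model takes no time and is no camera call.
- close_job(): hands the job in; it is judged then, once.
The state is a dict: "time": time; "joint_positions": joint angles; "qvel": joint speeds; "joint_torque": joint torques, N m; "tool_pos": TCP position; "ee_rot": TCP orientation; "wrist_force": force on the tool from outside, world axes, zero at the start; "wrist_torque": the same for the moment, N m; "width": finger opening in m; "finger_force": force on a finger pad.
Only numpy, scipy, OpenCV 4.12 (cv2) and the standard library are available. Lean on these libraries where they do the work, as an engineer would, in place of code of your own. Each camera call takes 0.05 s, during which the arm holds its last target. There are 200 camera calls.

## Working session

There is one attempt and no reset: what is moved stays moved. The work goes in short steps, Python scripts to look and compute and a tool call to move; the robot and the scene stay as the last step left them, time stands still between calls to the robot, and variables do not carry over. Pictures are saved under pics/ and viewed, at most 10 in all, crops included, and the job is handed in when it is done.

Besides the shell and the picture viewer there is one more tool, called after ">>>" by a JSON object that holds its "op" and its "data", one argument or row to a line. servo_tool: Moves the arm, as the interface text tells. Its arguments: {"type":"object","properties":{"targets":{"type":"array"},"claw":{"type":"number"}},"required":["targets"]}

```bash
mkdir -p pics; python3 - <<'E'
from bench import *
import cv2
for n in("top","side"):
    cv2.imwrite(f"pics/{n}0.png",snapshot(n)); c=camera_model(n); print(n,c)
o=get_obs();print({k:o[k] for k in("time","tool_pos","ee_rot","wrist_force","width")})
E
```

```text
top {'camera_matrix': array([[471.05139065,   0.        , 309.52973395],
       [  0.        , 471.05139065, 242.62879955],
       [  0.        ,   0.        ,   1.        ]]), 'camera_from_world': array([[-0.00836099, -0.99984866,  0.01525638, -0.0217509 ],
       [ 0.99658777, -0.00707891,  0.08223572, -0.47359456],
       [-0.08211528,  0.01589189,  0.99649613, -1.48021077],
       [ 0.        ,  0.        ,  0.        ,  1.        ]])}
side {'camera_matrix': array([[585.46072339,   0.        , 329.68706789],
       [  0.        , 585.46072339, 231.32368232],
       [  0.        ,   0.        ,   1.        ]]), 'camera_from_world': array([[ 0.99833907, -0.05296668,  0.02266341, -0.4477017 ],
       [ 0.01253032,  0.58359396,  0.81194894, -0.05898732],
       [-0.05623247, -0.81031637,  0.58328834, -1.56448   ],
       [ 0.        ,  0.        ,  0.        ,  1.        ]])}
{'time': 0.1, 'tool_pos': array([0.19240336, 0.51477063, 0.21845018]), 'ee_rot': array([-3.13967466e+00, -1.83722980e-04,  2.78383732e+00]), 'wrist_force': array([-0.03248222,  0.35323214, -0.00976962]), 'width': 0.09385052579440867}
```

View pics/top0.png

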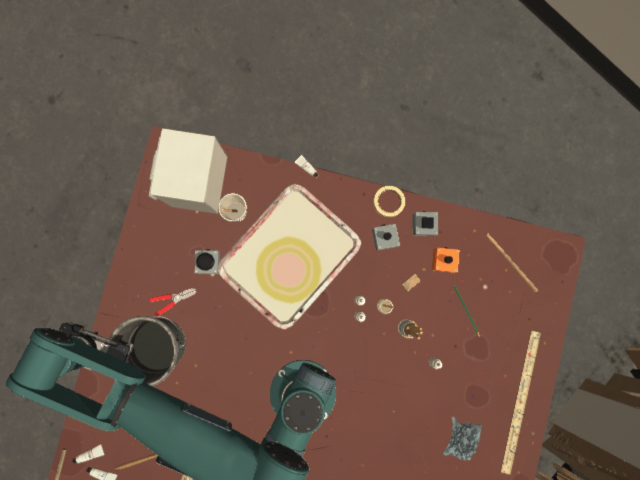

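View pics/side0.png

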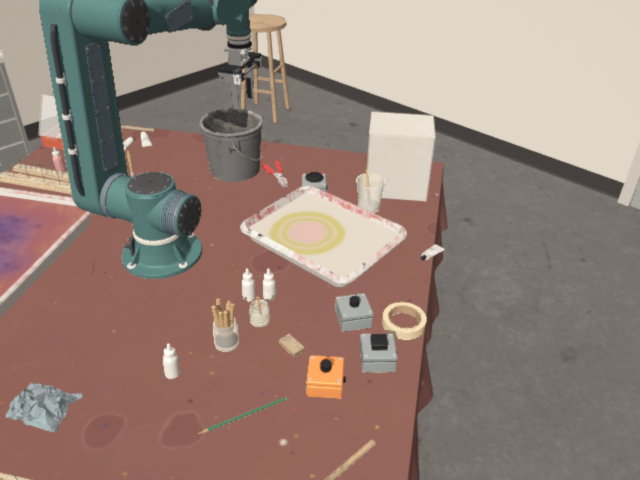

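Top view: grey boxes at (206,262) with a wide button (mushroom), (387,236) with a small round key, and (426,223) with a square key. The orange box at (447,260) is the decoy. The side view agrees: mushroom (314,178), round (354,301), square (379,342), orange (326,366). Next I'll locate the keys and check one close crop.

```bash
cat > h.py <<'E'
from bench import *
import cv2, numpy as np
def ray(n,u,v):
    c=camera_model(n);K=c["camera_matrix"];T=c["camera_from_world"]
    d=np.array([(u-K[0,2])/K[0,0],-(v-K[1,2])/K[1,1],-1]);R=T[:3,:3]
    return -R.T@T[:3,3],R.T@d
def plane(n,u,v,z):
    o,d=ray(n,u,v);return o+d*(z-o[2])/d[2]
def tri(a,b):
    A=np.zeros((3,3));y=np.zeros(3)
    for o,d in(a,b):
        d=d/np.linalg.norm(d);P=np.eye(3)-np.outer(d,d);A+=P;y+=P@o
    return np.linalg.solve(A,y)
def dark(im,u,v,r=14,th=45):
    s=im[v-r:v+r+1,u-r:u+r+1].max(2);m=(s<th).astype(np.uint8)
    n,l,st,c=cv2.connectedComponentsWithStats(m)
    i=1+np.argmax(st[1:,4]);return c[i]+[u-r,v-r],st[i]
E
python3 - <<'E'
from h import *
t=cv2.imread("pics/top0.png");s=cv2.imread("pics/side0.png")
for k,a,b in(("sq",(426,223),(379,342)),("rd",(387,236),(354,301)),("mu",(206,262),(314,178))):
    p,sp=dark(t,*a);q,sq=dark(s,*b)
    print(k,p.round(1),sp[2:],q.round(1),sq[2:],plane("top",*p,.068).round(4),plane("side",*q,.066).round(4),tri(ray("top",*p),ray("side",*q)).round(4))
for n,a in(("tape",(389,201)),("cup",(232,207)),("block",(411,283)),("clamp",(175,299)),("orange",(447,260)),("traycorner",(360,243)),("trayL",(222,270)),("bucket",(150,350)),("bottle",(360,300))): print(n,plane("top",*a,.02).round(3))
cr=lambda im,x,y,w,h:cv2.resize(im[y:y+h,x:x+w],(390,290),interpolation=cv2.INTER_CUBIC)
cv2.imwrite("pics/c0.png",np.vstack([np.hstack([cr(t,360,180,110,82),cr(t,150,190,110,82)]),np.hstack([cr(s,310,280,110,82),cr(s,255,140,110,82)])]))
E
```

```text
sq [427.  222.1] [ 11  10 100] [378.9 347.4] [14  3 27] [ 0.5307 -0.3899  0.068 ] [ 0.5275 -0.4161  0.066 ] [ 0.5325 -0.3961  0.0446]
rd [386.7 235.9] [ 7  5 28] [354.3 303.7] [ 8  4 23] [ 0.4886 -0.2635  0.068 ] [ 0.4878 -0.2819  0.066 ] [ 0.49   -0.2665  0.0517]
mu [203.9 260.5] [ 16  17 147] [320.8 177. ] [2 3 4] [0.4167 0.2992 0.068 ] [0.4347 0.2829 0.066 ] [0.4265 0.3018 0.0547]
tape [ 0.606 -0.282  0.02 ]
cup [0.589 0.221 0.02 ]
block [ 0.343 -0.346  0.02 ]
clamp [0.299 0.398 0.02 ]
orange [ 0.415 -0.463  0.02 ]
traycorner [ 0.471 -0.186  0.02 ]
trayL [0.389 0.252 0.02 ]
bucket [0.142 0.473 0.02 ]
bottle [ 0.291 -0.183  0.02 ]
```

View pics/c0.png

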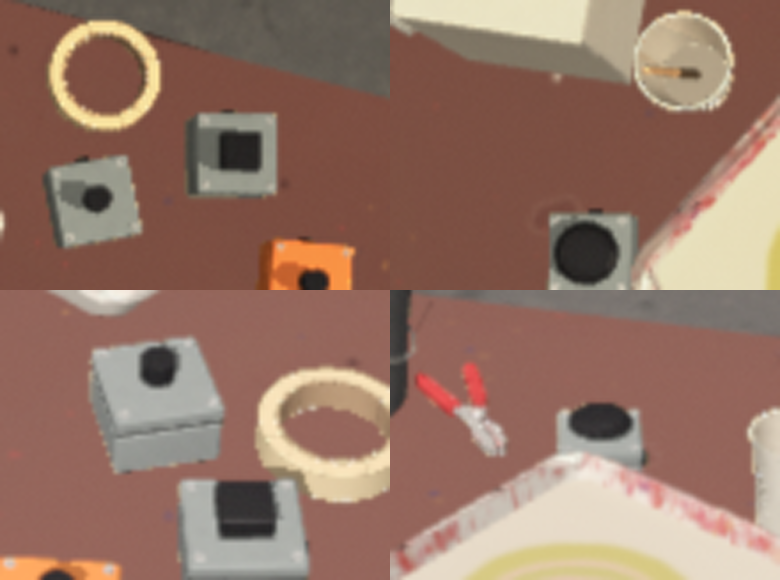

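The crop confirms the choice: a square key on the right-hand grey box, a small round key on the left one, and the wide mushroom cap beside the tray's left corner. I'll refine the centres from the crop.

```bash
cat >> h.py <<'E'
def togo(x,y,z):
    o=get_obs();from scipy.spatial.transform import Rotation as R
    M=R.from_euler("xyz",o["ee_rot"]).as_matrix()
    return (M.T@(np.array([x,y,z])-o["tool_pos"])*100).round(2), o["time"], o["wrist_force"].round(2)
E
python3 - <<'E'
from h import *
for k,a,b in(("sq",(427.3,222.2),(379,338.1)),("rd",(387,235.8),(354.2,297.1)),("mu",(204.9,261.1),(313.9,176.3))):
    p,q=plane("top",*a,.068),plane("side",*b,.068);m=(p+q)/2
    print(k,p.round(4),q.round(4),tri(ray("top",*a),ray("side",*b)).round(4),m.round(4),togo(m[0],m[1],.12)[0])
E
```

```text
sq [ 0.5305 -0.3908  0.068 ] [ 0.5305 -0.3916  0.068 ] [ 0.5306 -0.391   0.0673] [ 0.5305 -0.3912  0.068 ] [-63.39 -73.     9.97]
rd [ 0.4889 -0.2644  0.068 ] [ 0.4892 -0.262   0.068 ] [ 0.4888 -0.2641  0.0699] [ 0.4891 -0.2632  0.068 ] [-55.03 -62.47   9.95]
mu [0.415  0.2961 0.068 ] [0.4139 0.2839 0.068 ] [0.4149 0.2978 0.0599] [0.4145 0.29   0.068 ] [-28.67 -13.26   9.87]
```

>>> {"op": "servo_tool", "data": {
  "targets": [
    [-4,-4.5,0,0],
    [-8,-9,0,0],
    [-12,-13.5,0,0],
    [-16,-18,0,0],
    [-20,-22.5,0,0],
    [-24,-27.5,0,0],
    [-28,-32,0,0],
    [-32,-36.5,0,0]
  ],
  "claw": 255
}}

```text
time: 1.1
tool_pos: [0.3646, 0.0593, 0.2193]
ee_rot: [3.141, 0.0, 2.784]
wrist_force: [1.7, 1.1, -0.7]
width: 0.0175
finger_force: 0.0
```

>>> {"op": "servo_tool", "data": {
  "targets": [
    [-4,-4.5,0,0],
    [-8,-9,0,0],
    [-12,-13.5,0,0],
    [-16,-18,0,0],
    [-20,-22.5,0,0],
    [-24,-27.5,0,0],
    [-28,-32,0,0],
    [-31.4,-36.5,0,0]
  ]
}}

```text
time: 2.1
tool_pos: [0.5311, -0.3925, 0.2183]
ee_rot: [3.141, -0.001, 2.784]
wrist_force: [-0.3, 1.1, 0.4]
width: 0.0003
finger_force: 0.0
```

>>> {"op": "servo_tool", "data": {
  "targets": [
    [0,0,2,0],
    [0,0,4,0],
    [0,0,7,0],
    [0,0,9.5,0],
    [0,0,11,0],
    [0,0,12,0],
    [0,0,12,0],
    [0,0,12,0]
  ]
}}

```text
time: 3.1
tool_pos: [0.5314, -0.3911, 0.1007]
ee_rot: [-3.141, 0.002, 2.784]
wrist_force: [-0.2, 0.2, 0.1]
width: 0.0003
finger_force: 0.0
```

```bash
python3 - <<'E'
from h import *
print(togo(.5305,-.3912,.073),get_obs()["tool_pos"],get_obs()["width"],get_obs()["ee_rot"])
t=snapshot("top");s=snapshot("side")
cr=lambda im,x,y,w,h:cv2.resize(im[y:y+h,x:x+w],(390,290),interpolation=cv2.INTER_CUBIC)
cv2.imwrite("pics/c1.png",np.hstack([cr(t,360,180,110,82),cr(s,310,280,110,82)]))
E
```

```text
(array([ 0.08, -0.04,  2.77]), 3.1, array([-0.16,  0.17,  0.1 ])) [ 0.53136383 -0.39105177  0.10071949] 0.0002971882935485971 [-3.14094093e+00  1.99673175e-03  2.78383134e+00]
```

View pics/c1.png

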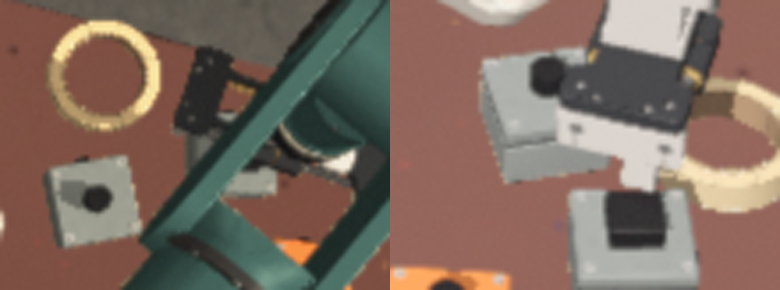

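The closed fingers hang centred over the square key (crop about (637,190)), and nothing is touched yet. Pressing now.

>>> {"op": "servo_tool", "data": {
  "targets": [
    [0,0,0.7,0],
    [0,0,1.3,0],
    [0,0,1.7,0],
    [0,0,1.9,0],
    [0,0,2.1,0],
    [0,0,2.3,0],
    [0,0,2.4,0],
    [0,0,2.4,0]
  ]
}}

```text
time: 4.2
tool_pos: [0.5309, -0.3906, 0.0754]
ee_rot: [3.142, 0.0, 2.784]
wrist_force: [-1.9, 2.3, 3.3]
width: 0.0005
finger_force: 1.6
```

>>> {"op": "servo_tool", "data": {
  "targets": [
    [0,0,0.1,0],
    [0,0,0.2,0],
    [0,0,0.3,0],
    [0,0,0.35,0],
    [0,0,0.35,0],
    [0,0,0.35,0]
  ]
}}

```text
time: 4.95
tool_pos: [0.5309, -0.3907, 0.0719]
ee_rot: [3.142, 0.0, 2.784]
wrist_force: [-1.1, 1.5, 4.8]
width: 0.0005
finger_force: 2.2
```

>>> {"op": "servo_tool", "data": {
  "targets": [
    [0,0,-0.5,0],
    [0,0,-2,0],
    [0,0,-4.5,0],
    [2,2.5,-5,0],
    [4.2,5.2,-5,0],
    [6.4,7.9,-5,0],
    [8.4,10.4,-4.5,0],
    [8.4,10.4,-3,0]
  ]
}}

```text
time: 5.95
tool_pos: [0.4895, -0.263, 0.1038]
ee_rot: [-3.141, 0.004, 2.786]
wrist_force: [0.7, -0.9, -0.2]
width: 0.0006
finger_force: 0.0
```

```bash
python3 - <<'E'
from h import *
t=snapshot("top");s=snapshot("side")
print(togo(.489,-.2636,.072),get_obs()["tool_pos"])
cr=lambda im,x,y,w,h:cv2.resize(im[y:y+h,x:x+w],(390,290),interpolation=cv2.INTER_CUBIC)
cv2.imwrite("pics/c2.png",np.hstack([cr(t,360,180,110,82),cr(s,310,280,110,82)]))
E
```

```text
(array([-0.1 ,  0.04,  2.84]), 6.05, array([-0.12,  0.26, -0.84])) [ 0.48799219 -0.26364035  0.10044709]
```

View pics/c2.png

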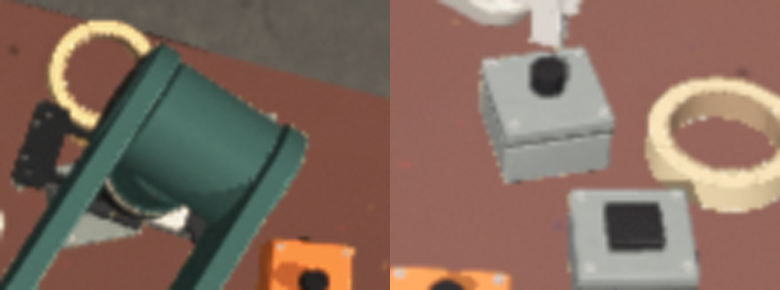

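The square key is clearly down, nearly flush at crop (635,225). The fingers hang over the round key at (548,60), and the boxes haven't moved. Pressing the round key.

>>> {"op": "servo_tool", "data": {
  "targets": [
    [0,0,0.7,0],
    [0,0,1.3,0],
    [0,0,1.7,0],
    [0,0,1.9,0],
    [0,0,2.1,0],
    [0,0,2.3,0],
    [0,0,2.4,0],
    [0,0,2.4,0]
  ]
}}

```text
time: 7.05
tool_pos: [0.4886, -0.2639, 0.0783]
ee_rot: [-3.141, 0.0, 2.784]
wrist_force: [-1.6, -0.7, 4.2]
width: 0.0005
finger_force: 1.9
```

>>> {"op": "servo_tool", "data": {
  "targets": [
    [0,0,0.1,0],
    [0,0,0.2,0],
    [0,0,0.3,0],
    [0,0,0.35,0],
    [0,0,0.35,0],
    [0,0,0.35,0]
  ]
}}

```text
time: 7.8
tool_pos: [0.4886, -0.2639, 0.0744]
ee_rot: [-3.141, 0.0, 2.784]
wrist_force: [-1.9, 0.1, 3.4]
width: 0.0007
finger_force: 1.9
```

>>> {"op": "servo_tool", "data": {
  "targets": [
    [0,0,0.1,0],
    [0,0,0.2,0],
    [0,0,0.25,0],
    [0,0,0.25,0]
  ]
}}

```text
time: 8.3
tool_pos: [0.4886, -0.2639, 0.0719]
ee_rot: [-3.141, 0.0, 2.784]
wrist_force: [-2.8, -1.4, 4.7]
width: 0.0003
finger_force: 2.2
```

>>> {"op": "servo_tool", "data": {
  "targets": [
    [0,0,-0.5,0],
    [0,0,-2,0],
    [0,0,-5,0],
    [0,0,-9,0],
    [0,0,-13,0],
    [0,0,-14.5,0],
    [0,0,-14.5,0]
  ]
}}

```text
time: 9.18
tool_pos: [0.4891, -0.2639, 0.2179]
ee_rot: [-3.141, 0.002, 2.784]
wrist_force: [-0.5, 0.7, -0.5]
width: 0.0007
finger_force: 0.0
```

```bash
python3 - <<'E'
from h import *
s=snapshot("side")
print(togo(.415,.295,.16),get_obs()["tool_pos"])
cr=lambda im,x,y,w,h:cv2.resize(im[y:y+h,x:x+w],(390,290),interpolation=cv2.INTER_CUBIC)
cv2.imwrite("pics/c3.png",cr(s,310,280,110,82))
E
```

```text
(array([26.43, 49.74,  5.66]), 9.225, array([ 0.21,  0.56, -0.27])) [ 0.48844534 -0.26350744  0.21613384]
```

View pics/c3.png

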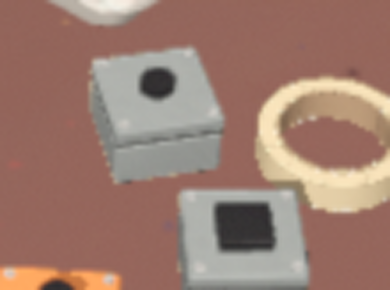

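Both keys are down: round at (157,83), square at (243,225). Now to the mushroom box.

>>> {"op": "servo_tool", "data": {
  "targets": [
    [2.6,5,0,0],
    [5.2,10,0,0],
    [7.8,15,0,0],
    [10.4,20,0,0],
    [13,25,0,0],
    [15.6,30,0,0],
    [18.2,35,0,0],
    [20.8,40,0,0]
  ]
}}

```text
time: 10.22
tool_pos: [0.4323, 0.1852, 0.2144]
ee_rot: [-3.139, -0.003, 2.784]
wrist_force: [0.2, -0.5, -1.5]
width: 0.0005
finger_force: 0.0
```

>>> {"op": "servo_tool", "data": {
  "targets": [
    [2.6,4.5,0,0],
    [4.6,7.8,0,0],
    [5.6,9.7,0,0],
    [5.6,9.7,3,0],
    [5.6,9.7,7,0],
    [5.6,9.7,10,0],
    [5.6,9.7,11,0],
    [5.6,9.7,11,0]
  ]
}}

```text
time: 11.22
tool_pos: [0.4145, 0.2937, 0.1056]
ee_rot: [-3.139, -0.002, 2.784]
wrist_force: [0.2, 0.6, -0.1]
width: 0.0007
finger_force: 0.0
```

```bash
python3 - <<'E'
from h import *
t=snapshot("top");s=snapshot("side")
print(togo(.415,.295,.072),get_obs()["tool_pos"])
cr=lambda im,x,y,w,h:cv2.resize(im[y:y+h,x:x+w],(390,290),interpolation=cv2.INTER_CUBIC)
cv2.imwrite("pics/c4.png",np.hstack([cr(t,150,210,110,82),cr(s,255,140,110,82)]))
E
```

```text
(array([0.11, 0.01, 3.59]), 11.325, array([-0.1 ,  0.44,  1.02])) [0.41592151 0.29447235 0.10791321]
```

View pics/c4.png

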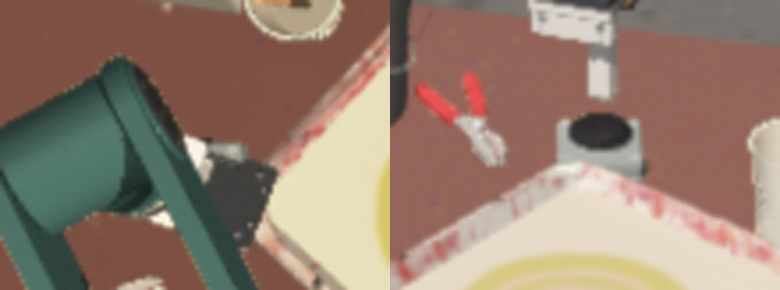

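The fingers line up above the mushroom button (crop (600,95) over (600,130)). Pressing.

>>> {"op": "servo_tool", "data": {
  "targets": [
    [0,0,0.8,0],
    [0,0,1.5,0],
    [0,0,2,0],
    [0,0,2.3,0],
    [0,0,2.5,0],
    [0,0,2.7,0],
    [0,0,2.9,0],
    [0,0,2.9,0]
  ]
}}

```text
time: 12.32
tool_pos: [0.4153, 0.2942, 0.0781]
ee_rot: [-3.142, -0.0, 2.784]
wrist_force: [-2.4, -0.5, 3.2]
width: 0.0005
finger_force: 1.3
```

>>> {"op": "servo_tool", "data": {
  "targets": [
    [0,0,0.1,0],
    [0,0,0.2,0],
    [0,0,0.3,0],
    [0,0,0.35,0],
    [0,0,0.35,0],
    [0,0,0.35,0]
  ]
}}

```text
time: 13.08
tool_pos: [0.4153, 0.2942, 0.0745]
ee_rot: [3.142, -0.0, 2.784]
wrist_force: [-1.5, -1.1, 3.7]
width: 0.0007
finger_force: 1.9
```

>>> {"op": "servo_tool", "data": {
  "targets": [
    [0,0,0.1,0],
    [0,0,0.2,0],
    [0,0,0.25,0],
    [0,0,0.25,0],
    [0,0,0.25,0],
    [0,0,0.25,0],
    [0,0,0.25,0],
    [0,0,0.25,0]
  ]
}}

```text
time: 14.08
tool_pos: [0.4153, 0.2942, 0.072]
ee_rot: [3.142, -0.0, 2.784]
wrist_force: [-2.3, -1.4, 4.3]
width: 0.0003
finger_force: 2.3
```

```bash
python3 - <<'E'
from h import *
o=get_obs();print(o["tool_pos"],o["wrist_force"],o["finger_force"],o["time"])
s=snapshot("side")
cr=lambda im,x,y,w,h:cv2.resize(im[y:y+h,x:x+w],(390,290),interpolation=cv2.INTER_CUBIC)
cv2.imwrite("pics/c5.png",np.hstack([cr(s,310,280,110,82),cr(s,255,140,110,82)]))
E
```

```text
[0.41531841 0.2941963  0.07201062] [-2.29371645 -1.38682846  4.25387677] 2.3019204326556064 14.075
```

View pics/c5.png

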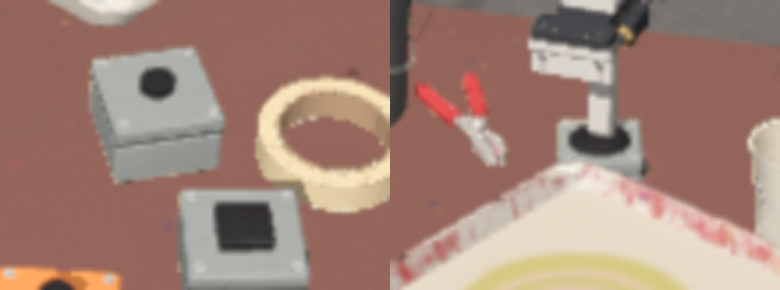

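Both keys have stayed down and the mushroom button is held about 10 mm down, with nothing shifted. Handing in.

```bash
python3 -c "
from bench import *
print(close_job())"
```

```text
the job is handed in; nothing more can be done
None
```

I pressed the square key, then the small round key, then the mushroom button, and handed the job in at about 14 s with the fingers still holding that button about 10 mm down; the last picture showed both keys down and nothing shifted, though no verdict came back.

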